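# Lock the one undone quarter-turn fastener on the filter box

### The job

One of the four slotted locks on the lid of the water filter box was left undone: its slot does not line up with the marks beside it along the box's long side, as the other three do. Take the flat-bladed key from its holder, turn that lock clockwise with the key until it stops, and stand the key back upright, fully down in its holder. All four locks must be locked at the end; do not turn a lock with the fingers, and leave the other things on the worktop where they are.

Things in the scene. Friction and masses are not known exactly. Their poses are not given: they have to be found in the camera images.
- filter_box: Water filter box fixed on the worktop: white body, grey lid, 168 x 248 mm, 40 mm high to the lid's top. Origin under its centre; x along its short side (away from the robot at yaw 0), y along its long side, z up. Four slotted locks on the lid at 45 mm either side of the centre along x, 90 mm along y; which (a to d) sits at which corner varies. Two pipe stubs at its far long side.
- key_holder: Fixed grey block, 80 x 60 mm and 45 mm high, with one slot-shaped pocket open at the top in its centre: 29 mm along the block's x, 11 mm along its y, 35 mm deep, mouth chamfered 3 mm. Origin under its centre, z up.
- key: Loose flat-bladed key, 88 mm tall, about 0.1 kg, standing blade down in the holder (tip 10 mm over the worktop; may lean a few degrees). Origin at the middle of the blade's lower edge; x along the blade's width, y across its thickness, z up. Blade 24 mm wide, 3 mm thick, 12 mm long; above it a shank 26 x 8 mm up to 52 mm, then the handle. Symmetric under a half turn about z.
- key_grip (a point): Centre of the key's black bar handle, 70 mm above the blade's tip; axes as the key's. Handle 42 mm along x, 14 mm along y, 36 mm high (52 to 88 mm above the tip); grip it across its 14 mm.
- lock_a_slot (a point): Centre of the top face of a lock: aluminium disc 42 mm across, 11 mm above the lid, with a straight slot right across it, open at both ends, 5.5 mm wide, 8 mm deep, dark floor, upper edges chamfered 3.5 mm (12.5 mm wide at the top). x along the slot (turns with the lock), z up. Two small dark marks on the lid beside the disc show where the slot's ends lie when locked.
- lock_a (a joint): Angle of this lock: 0 = slot along the box's short side (undone), 1.571 = end stop, slot along the long side, in line with the marks (locked). Grows clockwise seen from above. Stays where left (0.06 N m friction). The blade has about 0.1 rad of play either way in the slot: turn the key that much past 1.571 to bring the lock to its stop.
- lock_b_slot (a point): Centre of the top face of a lock: aluminium disc 42 mm across, 11 mm above the lid, with a straight slot right across it, open at both ends, 5.5 mm wide, 8 mm deep, dark floor, upper edges chamfered 3.5 mm (12.5 mm wide at the top). x along the slot (turns with the lock), z up. Two small dark marks on the lid beside the disc show where the slot's ends lie when locked.
- lock_b (a joint): Angle of this lock: 0 = slot along the box's short side (undone), 1.571 = end stop, slot along the long side, in line with the marks (locked). Grows clockwise seen from above. Stays where left (0.06 N m friction). The blade has about 0.1 rad of play either way in the slot: turn the key that much past 1.571 to bring the lock to its stop.
- lock_c_slot (a point): Centre of the top face of a lock: aluminium disc 42 mm across, 11 mm above the lid, with a straight slot right across it, open at both ends, 5.5 mm wide, 8 mm deep, dark floor, upper edges chamfered 3.5 mm (12.5 mm wide at the top). x along the slot (turns with the lock), z up. Two small dark marks on the lid beside the disc show where the slot's ends lie when locked.
- lock_c (a joint): Angle of this lock: 0 = slot along the box's short side (undone), 1.571 = end stop, slot along the long side, in line with the marks (locked). Grows clockwise seen from above. Stays where left (0.06 N m friction). The blade has about 0.1 rad of play either way in the slot: turn the key that much past 1.571 to bring the lock to its stop.
- lock_d_slot (a point): Centre of the top face of a lock: aluminium disc 42 mm across, 11 mm above the lid, with a straight slot right across it, open at both ends, 5.5 mm wide, 8 mm deep, dark floor, upper edges chamfered 3.5 mm (12.5 mm wide at the top). x along the slot (turns with the lock), z up. Two small dark marks on the lid beside the disc show where the slot's ends lie when locked.
- lock_d (a joint): Angle of this lock: 0 = slot along the box's short side (undone), 1.571 = end stop, slot along the long side, in line with the marks (locked). Grows clockwise seen from above. Stays where left (0.06 N m friction). The blade has about 0.1 rad of play either way in the slot: turn the key that much past 1.571 to bring the lock to its stop.
- jar_jam: Jam jar with black lid, 70 mm across, 101 mm tall, a loose bystander; origin at the centre of its underside.
- tea_box: Dark blue tea box, 71 x 136 x 117 mm, a loose bystander; origin at the centre of its underside.
- tin_tuna: Flat tin, 86 mm across, 40 mm tall, a loose bystander; origin at the centre of its underside.
- garlic: Garlic bulb, 50 mm, a loose bystander; origin at the centre of its underside.

How it is judged (in metres and radians):
On the way, in this order (a step that is already met when the one before it is completed fails the run):
1. the key is lifted out of its holder (z of key in the frame of key_holder above 0.05 m), for 0.1 s.
2. with the key's blade in a lock's slot, all four locks are locked (value of joint each of lock_a, lock_b, lock_c, lock_d above 1.48 rad and ((horizontal distance between key and lock_a_slot below 0.012 m and z of key in the frame of lock_a_slot below -0.001 m) or (horizontal distance between key and lock_b_slot below 0.012 m and z of key in the frame of lock_b_slot below -0.001 m) or (horizontal distance between key and lock_c_slot below 0.012 m and z of key in the frame of lock_c_slot below -0.001 m) or (horizontal distance between key and lock_d_slot below 0.012 m and z of key in the frame of lock_d_slot below -0.001 m))), for 0.1 s.
At the end, for the whole second after the job is handed in: All four locks are turned to within 0.09 rad of their end stop (joint above 1.48), and the key stands at rest, released, upright within 0.2 rad, fully down in the holder's pocket (tip less than 15 mm above the holder's underside and within 8 mm of its centre) (value of joint each of lock_a, lock_b, lock_c, lock_d above 1.48 rad and horizontal distance between key and key_holder below 0.008 m and z of key in the frame of key_holder below 0.015 m and angle between key's own z axis and vertical below 0.2 rad and linear speed of key below 0.02 m/s); the robot touches nothing.
It fails at once if a lock is pushed by the fingers instead of the key (contact force between the fingers and lock_a above 2 N or contact force between the fingers and lock_b above 2 N or contact force between the fingers and lock_c above 2 N or contact force between the fingers and lock_d above 2 N).
It fails at once if a bystander is moved more than 30 mm or tipped (distance of any of jar_jam, tea_box, tin_tuna, garlic from where it was at the start of the episode above 0.03 m or angle between any of jar_jam, tea_box, tin_tuna, garlic's own z axis and vertical above 0.5 rad).
It also fails if it takes over 58 s, if anything falls off the work surface, if the arm or the gripper's body presses on something with over 40 N, if the wrist force passes 120 N, or if a joint passes its speed limit or range.

### The arm

A 6-joint arm with a two-finger parallel gripper is mounted at the origin on a cart in front of the work surface, level with it; the furniture and walls round the work are solid. World frame = base frame: x ahead of the robot, y to its left, z up, the work surface at z = 0. Lengths are in mm, angles in rad, forces in N, time in s.
With the tool pointing down it reaches from about 250 to 775 mm from the base axis. Payload 4 kg.
Tool frame: the origin (TCP) lies at the very end of the fingers, on their centre line; the grasp point (between the pads) lies 19 mm behind it; z points along the fingers, y is the line along which they close (so a half turn about z gives the same grasp; the last joint's range is limited). The gripper opens to 94 mm and grips with 3 to 60 N. Pads are 16 mm wide; open, the fingers measure 119 mm over their backs; the gripper's body (75 mm by 177 mm) begins 78 mm behind the grasp point.
Start: joints at [-1.314, 0.087, 1.371, -0, 1.684, -0.103], TCP at [193.646, -514.802, 205.506] pointing down, gripper open.
Joint ranges: [-3.1, 3.1], [-0.76, 2.03], [0.27, 2.55], [-1.08, 4.22], [0.17, 2.65], [-2.57, 2.57]. Speed limits (rad/s): [2.79, 2.79, 3.14, 3.14, 3.14, 3.14].

### API

Orientations are given as a unit quaternion [w, x, y, z].
In Python, from bench import robot, eyes, hand_in gives the robot as it stands (robot), with the cameras (eyes) and the job as plain functions.
- The arm moves only by the shell command python3 drive.py 'ROWS' [OPENING]. ROWS is a JSON list of rows, 1 to 12 of them, each of 6 numbers: dx, dy, dz in mm, then a rotation vector rx, ry, rz in rad; each row is the pose to reach, as a shift and turn from the pose commanded when the command began, along the tool's axes at that moment; what a row does not reach only later rows make up. A row lasts 1/12 s, in which the tool goes at most 41.7 mm and 0.125 rad, less where a joint would pass 70% of its speed; a pose out of reach is approached as far as the arm can. OPENING is the finger opening in mm, set as the command begins (- or left out keeps the last). The fingers move at their own pace and stop on an object; the grip force is fixed at half the most. Time passes only in rows, so rows that do not move let the fingers close. It prints the time, the measured TCP pose, the force, the opening and the grip force at its end.
- robot.sense(): the state, without advancing time (a new reading comes with each control period).
- eyes.snapshot(name): name is "side" or "top" or "wrist"; returns a dict with "img" (384x512x3 uint8, blue, green, red), "range_z" (384x512 float32, mm along the optical axis (not along the pixel's ray), 0 where there is no reading), "fovy" (degrees; the focal length in pixels is half the picture's height over the tangent of half this angle, whatever the lens; pixels are square), "cx", "cy" (the principal point, pixels), "rvec" (rotation vector, rad) and "tvec" (3), from world to camera coordinates, as OpenCV has them. Camera axes: x right, y down, z forward; pixel columns grow to the right and rows downward; lengths in mm; the calibration is good to about 2 mm. A picture is of the moment at which its call begins.
- hand_in(): hands the job in; it is judged then, once.
The state is a dict: "t": time; "joints": joint angles; "qvel": joint speeds; "tau": joint torques, N m; "eef_pos": TCP position; "ee_rot": TCP orientation; "contact_force": force on the tool from outside, world axes, zero at the start; "ft_torque": the same for the moment, N m; "opening": finger opening in mm; "grip_force": force on a finger pad.
Only numpy, scipy, OpenCV 4.12 (cv2) and the standard library are available. Lean on these libraries where they do the work, as an engineer would, in place of code of your own. Each camera call takes 0.05 s, during which the arm holds its last target. There are 200 camera calls.

## Working session

There is one attempt and no reset: what is moved stays moved. The work goes in short steps, Python scripts to look and compute and a shell command to move; the robot and the scene stay as the last step left them, time stands still between calls to the robot, and variables do not carry over. Pictures are saved under pics/ and viewed, at most 10 in all, crops included, and the job is handed in when it is done.

```bash
ls; mkdir -p pics; cat > h.py <<'E'
import numpy as np,cv2
from bench import robot, eyes, hand_in
def cam(s):
    f=s["img"].shape[0]/2/np.tan(np.radians(s["fovy"])/2)
    R=cv2.Rodrigues(np.array(s["rvec"],float))[0]; return f,R,np.array(s["tvec"],float).ravel()
def cast(s,uv,z):
    f,R,t=cam(s); uv=np.atleast_2d(uv).astype(float)
    d=np.c_[(uv[:,0]-s["cx"])/f,(uv[:,1]-s["cy"])/f,np.ones(len(uv))]@R
    c=-R.T@t; return c+d*((z-c[2])/d[:,2])[:,None]
def cloud(s):
    f,R,t=cam(s); z=s["range_z"]; v,u=np.indices(z.shape)
    p=np.dstack([(u-s["cx"])/f*z,(v-s["cy"])/f*z,z]); return (p-t)@R
E
python3 - <<'E'
from h import *
a=eyes.snapshot("top");b=eyes.snapshot("side")
np.savez("s0.npz",**{("t_"+k):v for k,v in a.items()},**{("s_"+k):v for k,v in b.items()})
cv2.imwrite("pics/top0.png",cv2.resize(a["img"],(800,600)));cv2.imwrite("pics/side0.png",b["img"])
for s in(a,b):
    f,R,t=cam(s);print(f,s["cx"],s["cy"],-R.T@t,R.round(2).tolist())
print(robot.sense())
E
```

```text
bench.py
drive.py
pics
389.61084398156595 256.3152865924741 195.4761192970208 [ 286.69894562   57.71262634 1314.35756296] [[-0.02, -1.0, -0.0], [-0.99, 0.02, -0.17], [0.17, -0.0, -0.99]]
481.6422398465466 253.3181438676606 205.0479345105026 [-683.61995621 -790.18343044  895.04864722] [[0.57, -0.82, -0.02], [-0.41, -0.26, -0.88], [0.71, 0.51, -0.48]]
{'t': 0.1, 'joints': array([-1.31411531e+00,  8.78827978e-02,  1.37209485e+00, -2.03817562e-05,
        1.68359139e+00, -1.03109153e-01]), 'qvel': array([-0.00034242, -0.00136241, -0.00366109,  0.00143339,  0.00072455,
       -0.00198151]), 'tau': array([ 2.12919527e-03, -3.41249728e+01, -3.03302336e+01,  7.20627070e-02,
        3.03701707e-02, -9.15295641e-05]), 'eef_pos': array([ 193.5016188 , -514.31174643,  204.42448513]), 'ee_rot': array([-9.84503261e-04,  9.83862194e-01,  1.78925145e-01, -8.59020998e-05]), 'contact_force': array([-0.10457911, -0.58441033,  0.28930972]), 'ft_torque': array([-0.00085731,  0.03612947, -0.04337112]), 'grip_force': 0.0, 'opening': 94.16725699581872}
```

View pics/top0.png

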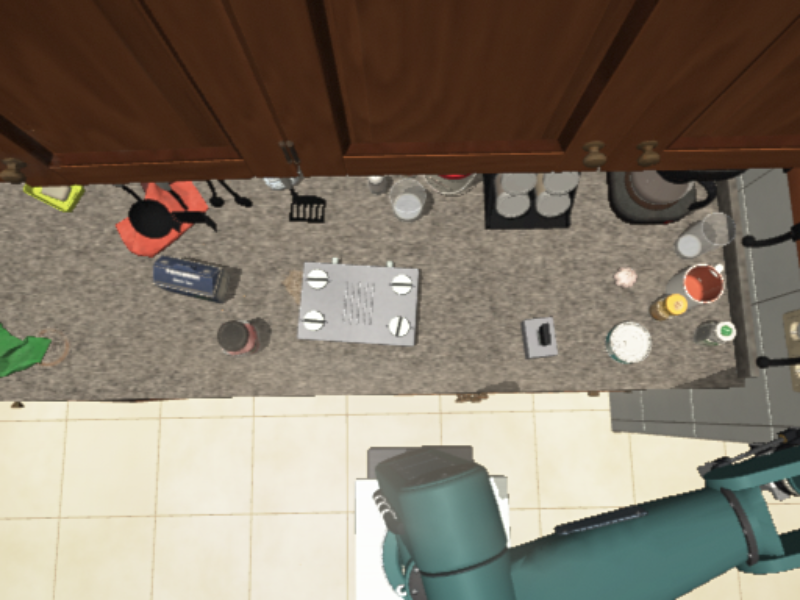

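View pics/side0.png

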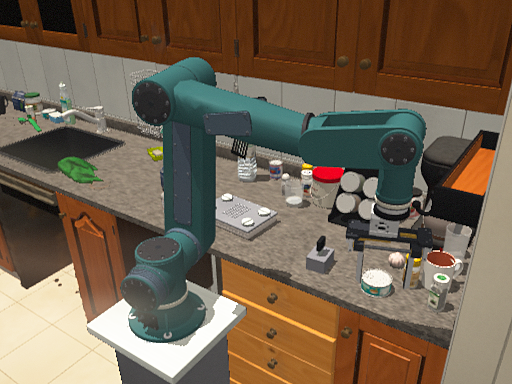

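Top view: the undone lock is the near-right one at (399,326), its slot running roughly along the short side; the others run along the long side. The holder and key are at (540,337)/(545,334), and the tuna tin is to the right of them. The side view shows the key standing in its holder at (320,250).

```bash
python3 - <<'E'
from h import *
z=np.load("s0.npz");a={k[2:]:z[k] for k in z if k[:2]=="t_"}
k=512/800
print("lid corners",cast(a,np.array([[304,262],[419,267],[416,345],[299,340]])*k,40).round(0).tolist())
print("locks",cast(a,np.array([[317,279],[401,284],[399,326],[314,321]])*k,51).round(0).tolist())
print("holder",cast(a,np.array([[524,320],[552,318],[557,354],[529,357]])*k,45).round(0).tolist())
print("key",cast(a,np.array([[545,334]])*k,85).round(0).tolist())
P=cloud(a)
for lo,hi,n in((78,95,"key"),(43,48,"holder")):
    m=(P[...,2]>lo)&(P[...,2]<hi)&(abs(P[...,1]+290)<70)&(abs(P[...,0]-385)<70)&(a["range_z"]>0)
    q=P[m][:,:2].astype(np.float32);print(n,len(q),q.mean(0),cv2.minAreaRect(q) if len(q)>3 else q)
E
```

```text
lid corners [[606.0, 263.0, 40.0], [590.0, 15.0, 40.0], [423.0, 26.0, 40.0], [438.0, 272.0, 40.0]]
locks [[566.0, 233.0, 51.0], [552.0, 55.0, 51.0], [462.0, 61.0, 51.0], [476.0, 239.0, 51.0]]
holder [[471.0, -203.0, 45.0], [474.0, -262.0, 45.0], [398.0, -268.0, 45.0], [392.0, -209.0, 45.0]]
key [[435.0, -236.0, 85.0]]
key 27 [ 431.85452 -232.13625] ((434.13299560546875, -235.9794921875), (39.705047607421875, 16.36532211303711), 2.2296276092529297)
holder 109 [ 419.40753 -242.46616] ((423.4338684082031, -243.996337890625), (59.02934265136719, 47.23112106323242), 0.8014572262763977)
```

```bash
python3 drive.py '[[30,-16,-5,0,0,0.03],[60,-33,-10,0,0,0.06],[90,-50,-15,0,0,0.1],[120,-66,-20,0,0,0.13],[150,-83,-25,0,0,0.16],[180,-100,-30,0,0,0.2],[210,-116,-35,0,0,0.23],[240,-133,-40,0,0,0.26],[270,-150,-40,0,0,0.3],[300,-166,-40,0,0,0.3],[323,-177,-40,0,0,0.3],[323,-177,-40,0,0,0.3]]' 60
python3 - <<'E'
from h import *
a=eyes.snapshot("wrist");print(robot.sense()["eef_pos"],robot.sense()["ee_rot"])
np.savez("w1.npz",**a);cv2.imwrite("pics/w1.png",a["img"])
f,R,t=cam(a);print(f,a["cx"],a["cy"],-R.T@t,R.round(2).tolist())
E
```

```text
t: 1.1
eef_pos: [435.8, -231.9, 244.9]
ee_rot: [-0.001, 0.999, 0.033, 0.0]
contact_force: [0.2, -0.5, -1.0]
opening: 59.8
grip_force: 0.0
[ 434.48923098 -233.65965811  244.84124322] [-3.52901284e-04  9.99486238e-01  3.20450404e-02 -5.00488652e-04]
272.3160048695093 261.00892825200725 192.5407278116825 [ 515.96958275 -226.74298248  425.03433449] [[0.07, -1.0, -0.0], [-0.96, -0.06, 0.28], [-0.28, -0.02, -0.96]]
```

View pics/w1.png

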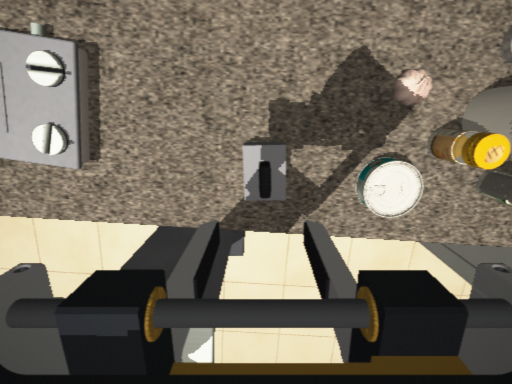

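The wrist view shows the holder at (265,172) with the black handle at (265,180), and the undone lock at (49,138) with its slot nearly vertical. Next I measure both.

```bash
python3 - <<'E'
from h import *
a=dict(np.load("w1.npz"));P=cloud(a);g=cv2.cvtColor(a["img"],cv2.COLOR_BGR2GRAY)
roi=np.zeros(g.shape,bool);roi[135:206,236:294]=1
v=a["range_z"]>0
for lo,hi,n in((38,50,"holder"),(82,96,"keytop")):
    m=roi&v&(P[...,2]>lo)&(P[...,2]<hi);q=P[m];print(n,len(q),np.median(q[:,2]),cv2.minAreaRect(q[:,:2].astype(np.float32)))
# black handle blob, top face ray cast
m=(roi&(g<35)).astype(np.uint8);n,l,st,c=cv2.connectedComponentsWithStats(m);print(st,c)
print(np.where(roi[140:205,240:292],g[140:205,240:292],0)[::4,::3])
E
```

```text
holder 1907 45.95674352847983 ((435.1666564941406, -236.36178588867188), (80.49764251708984, 59.94293212890625), 4.5839762687683105)
keytop 49 91.86860843591938 ((439.335205078125, -236.1143035888672), (33.981285095214844, 15.180253982543945), 4.330018043518066)
[[     0      0    512    384 196239]
 [   259    162     12     36    369]] [[255.48294172 191.5225312 ]
 [264.57181572 179.51761518]]
[[129 113  97  75  65  64  57  60  59  65  59  52  57  55  53  61  50  58]
 [113  88  57  57  56  60  65  59  51  53  52  53  53  54  61  62  63  72]
 [144 186 188 188 187 187 187 108  92  93  93  93  93  94  93  84  66  76]
 [101 177 187 188 187 185 185 100  93  92  93  93  93  93  93  85  69  94]
 [140 174 187 187 187 186 187  99  91  93  94  92  91  93  93  86  73 147]
 [ 97 168 187 187 188 187 185 169  93  86  92  94  93  93  92  91  60 130]
 [141 167 187 187 187 186 148   9  14  11  69  92  93  92 171 155  64  87]
 [112 157 187 188 186 185 132  18  21  23  49  92  92 176 182 156  80  78]
 [144 170 187 187 184 144  68  17  22  22  42  91  92  93 150 142  53  61]
 [121 149 185 185 143  90  69  17  20  22  38  91  91  91  90  76  52  70]
 [140 153 185 143  91  90  70  19  21  22  37  91  90  91  90  85  70  77]
 [146 173 113  89  89  90  77  18  22  22  38  91  91  90  90  87  64  50]
 [112 141 107  88  89  91  77  18  21  20  34  90  89  89  90  80  58  58]
 [122 139 184 140  89  89  86  17  20  19  46  88  88  90  88  77  68  71]
 [119 119 148  90  88  89  87  20  18  19  59  89  89  89  89  84  79  66]
 [ 77  66  82  82  83  83  69  78  69  75  74  65  68  68  73  66  55  59]
 [ 60  63  73  69  63  50  58  47  42  65  76  67  74  78  69  50  58  66]]
```

```bash
python3 - <<'E'
from h import *
a=dict(np.load("w1.npz"));cv2.imwrite("pics/w1c.png",np.hstack([cv2.resize(a["img"][130:210,235:300],None,fx=6,fy=6,interpolation=2),cv2.resize(a["img"][110:170,15:80],None,fx=6,fy=8,interpolation=2)]))
E
```

```text
(no output)
```

View pics/w1c.png

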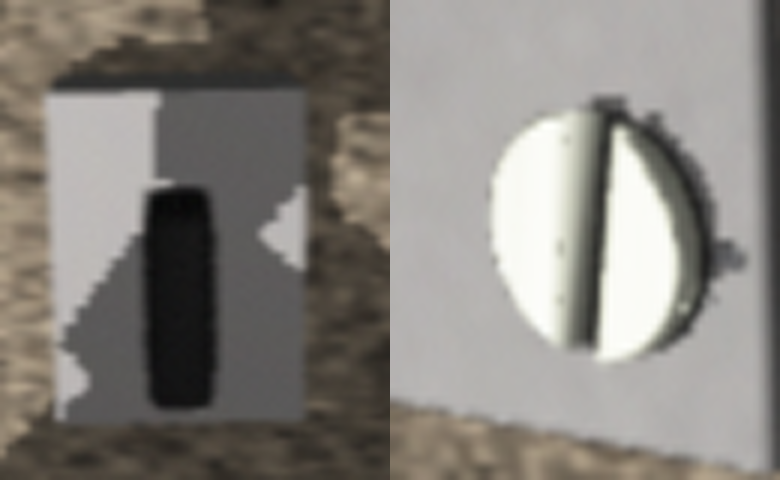

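```bash
python3 - <<'E'
from h import *
a=dict(np.load("w1.npz"));g=cv2.cvtColor(a["img"],cv2.COLOR_BGR2GRAY).astype(float)
# subpixel left/right edges of the black bar per row
mid=[]
for r in range(164,197,2):
    x=g[r,250:280];i=np.where(x<30)[0]
    L=250+i[0]-1+(x[i[0]-1]-45)/(x[i[0]-1]-x[i[0]]) ; k=i[-1];Rr=250+k+(45-x[k])/(x[k+1]-x[k]) if x[k+1]>45 else 250+k+1
    mid.append((r,L,Rr))
mid=np.array(mid);print(mid.round(1)[::3])
pl=cast(a,mid[:,[1,0]],88);pr=cast(a,mid[:,[2,0]],88)
print(np.c_[pl[:,:2],pr[:,:2]].round(1)[::3])
print("far/near rows",cast(a,[[264.5,161.5],[264.5,198]],88)[:,:2],cast(a,[[264.5,198]],52))
print("lid marks",cast(a,[[0,0]],0).shape)
E
```

```text
[[164.  259.6 269. ]
 [170.  258.5 270. ]
 [176.  258.5 270. ]
 [182.  258.8 270. ]
 [188.  259.1 270. ]
 [194.  259.5 269.9]]
[[ 455.3 -228.2  456.1 -240. ]
 [ 447.6 -227.4  448.5 -241.8]
 [ 439.9 -227.8  440.8 -242.4]
 [ 432.1 -228.7  433.  -243. ]
 [ 424.2 -229.6  425.1 -243.6]
 [ 416.2 -230.6  417.1 -244. ]]
far/near rows [[ 458.83199442 -234.12032053]
 [ 411.26057493 -237.45217183]] [[ 400.07618244 -238.59606364   52.        ]]
lid marks (1, 3)
```

```bash
python3 drive.py '[[3,2,35,0,0,-0.016],[3,2,70,0,0,-0.016],[3,2,105,0,0,-0.016],[3,2,135,0,0,-0.016],[3,2,160,0,0,-0.016],[3,2,175,0,0,-0.016],[3,2,184,0,0,-0.016],[3,2,184,0,0,-0.016],[3,2,184,0,0,-0.016]]' 45
python3 drive.py '[[0,0,0,0,0,0],[0,0,0,0,0,0],[0,0,0,0,0,0],[0,0,0,0,0,0],[0,0,0,0,0,0],[0,0,0,0,0,0]]' 5
```

```text
t: 1.9
eef_pos: [436.5, -238.0, 61.7]
ee_rot: [0.0, 0.999, 0.037, -0.0]
contact_force: [0.1, -0.2, -0.3]
opening: 44.7
grip_force: 0.0
t: 2.4
eef_pos: [437.1, -237.3, 62.1]
ee_rot: [0.0, 0.999, 0.038, 0.0]
contact_force: [0.4, -0.1, 1.1]
opening: 13.8
grip_force: 30.0
```

```bash
python3 drive.py '[[0,0,-10,0,0,0],[0,0,-25,0,0,0],[0,0,-45,0,0,0],[0,0,-70,0,0,0],[0,0,-95,0,0,0],[0,0,-110,0,0,0],[0,0,-110,0,0,0],[0,0,-110,0,0,0]]'
python3 - <<'E'
from h import *
a=eyes.snapshot("wrist");s=robot.sense();print(s["eef_pos"],s["ee_rot"],s["opening"],s["joints"])
np.savez("w2.npz",**a);cv2.imwrite("pics/w2.png",a["img"])
E
```

```text
t: 3.07
eef_pos: [437.1, -237.4, 172.4]
ee_rot: [0.001, 0.999, 0.038, 0.001]
contact_force: [-0.3, -0.1, -1.6]
opening: 13.8
grip_force: 30.0
[ 436.3789938  -236.9563116   170.81035286] [-2.83577381e-04  9.99280796e-01  3.79159224e-02 -4.39454411e-04] 13.867344434184027 [-6.11632458e-01 -2.18833049e-02  1.55151682e+00 -8.00106709e-05
  1.61300210e+00  8.83310498e-01]
```

View pics/w2.png

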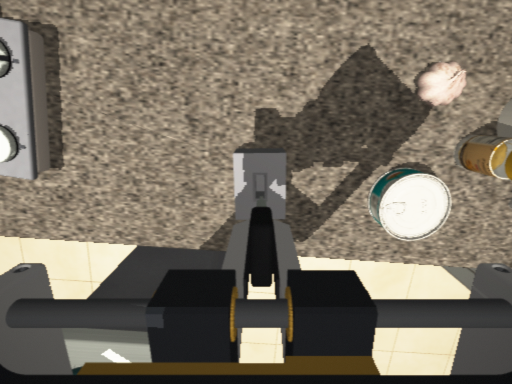

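The key is held, and the holder at (260,180) with its pocket at (260,183) is unchanged. I'll carry the key toward the undone lock with a half turn, because of the wrist range, and look again there.

```bash
python3 drive.py '[[5,-20,0,0,0,-0.125],[13,-45,0,0,0,-0.25],[21,-72,0,0,0,-0.375],[29,-100,0,0,0,-0.5],[37,-127,0,0,0,-0.625],[46,-155,0,0,0,-0.75],[54,-182,0,0,0,-0.875],[62,-210,0,0,0,-1.0],[70,-237,0,0,0,-1.125],[78,-264,0,0,0,-1.25],[84,-285,0,0,0,-1.375],[86,-292,0,0,0,-1.5]]'
python3 drive.py '[[0,0,0,0,0,-0.125],[0,0,0,0,0,-0.25],[0,0,0,0,0,-0.375],[0,0,0,0,0,-0.5],[0,0,0,0,0,-0.625],[0,0,0,0,0,-0.75],[0,0,0,0,0,-0.875],[0,0,0,0,0,-1.0],[0,0,0,0,0,-1.125],[0,0,0,0,0,-1.25],[0,0,0,0,0,-1.375],[0,0,0,0,0,-1.5]]'
python3 drive.py '[[0,0,0,0,0,0],[0,0,0,0,0,0]]'
python3 - <<'E'
from h import *
a=eyes.snapshot("wrist");s=robot.sense();print(s["eef_pos"],s["ee_rot"],s["opening"],s["joints"])
np.savez("w3.npz",**a);cv2.imwrite("pics/w3.png",a["img"])
E
```

```text
t: 4.12
eef_pos: [499.3, 63.5, 168.8]
ee_rot: [-0.002, 0.702, 0.712, -0.001]
contact_force: [-0.2, -0.5, -1.7]
opening: 13.7
grip_force: 30.0
t: 5.12
eef_pos: [499.0, 60.4, 168.9]
ee_rot: [-0.002, 0.03, 1.0, -0.0]
contact_force: [-0.3, 0.2, -2.0]
opening: 14.1
grip_force: 30.0
t: 5.28
eef_pos: [499.4, 60.5, 169.5]
ee_rot: [-0.002, 0.034, 0.999, -0.0]
contact_force: [0.3, -0.1, -1.2]
opening: 13.8
grip_force: 30.0
[499.61227745  60.43089244 169.96126196] [-1.40042604e-03  3.43945288e-02  9.99407347e-01 -1.00499878e-04] 13.988635169516352 [ 7.72236311e-03 -5.16730232e-03  1.53669137e+00 -8.29474026e-05
  1.61287542e+00 -1.49427464e+00]
```

View pics/w3.png

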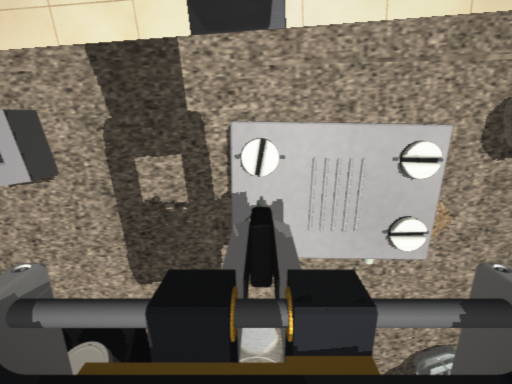

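The undone lock is at (261,157), with marks at (238,156) and (283,156). Its slot is tilted from the short side. The handle's far end is at (262,207).

```bash
cat > lock.py <<'E'
from h import *
def lock(a,roi):
    y0,y1,x0,x1=roi;im=a["img"];hsv=cv2.cvtColor(im,cv2.COLOR_BGR2HSV);v=hsv[...,2]
    m=np.zeros(v.shape,np.uint8);m[y0:y1,x0:x1]=(v[y0:y1,x0:x1]>210)*255
    c=max(cv2.findContours(cv2.morphologyEx(m,cv2.MORPH_CLOSE,np.ones((9,9))),0,1)[0],key=cv2.contourArea)
    e=cv2.fitEllipse(cv2.convexHull(c).reshape(-1,2));print("ellipse",e)
    C=cast(a,[e[0]],51)[0]
    em=np.zeros_like(m);cv2.ellipse(em,(e[0],(e[1][0]*.8,e[1][1]*.8),e[2]),255,-1)
    ys,xs=np.where((em>0)&(v<90));q=cast(a,np.c_[xs,ys],43)[:,:2]
    d=cv2.fitLine(q.astype(np.float32),2,0,.01,.01).ravel()
    print("disc",C,"slot floor pts",len(q),"centre",q.mean(0),"line pt",d[2:],"yaw",np.arctan2(d[1],d[0])%np.pi)
    return C,d
E
python3 - <<'E'
from lock import *
a=dict(np.load("w3.npz"));lock(a,(130,185,235,288))
g=cv2.cvtColor(a["img"],cv2.COLOR_BGR2GRAY)
P=cloud(a)
def edge(z):
    r=g[195:225,262].astype(int);print(r.tolist())
edge(0)
# lid corners (rows/cols) -> yaw
m=(a["range_z"]>0)&(abs(P[...,2]-41)<4)&(P[...,0]<525)&(P[...,0]>380)&(P[...,1]<300)&(P[...,1]>0)
q=P[m][:,:2].astype(np.float32);print("lid edge y",len(q),cv2.minAreaRect(q),np.median(P[m][:,2]))
mk=(g<60);mk[:150]=0;mk[164:]=0
for x0,x1 in((234,242),(279,288)):
    ys,xs=np.where(mk[:,x0:x1]);p=cast(a,[[xs.mean()+x0,ys.mean()]],40)[0];print("mark",len(xs),xs.mean()+x0,ys.mean(),p)
w=dict(np.load("w2.npz"));g2=cv2.cvtColor(w["img"],cv2.COLOR_BGR2GRAY)
print(g2[195:225,262].tolist())
E
python3 drive.py '[[0,0,0,0,0,0]]' >/dev/null; echo
```

```text
ellipse ((259.87017822265625, 157.15257263183594), (36.6490364074707, 37.358604431152344), 92.64586639404297)
disc [462.52508267  61.80545016  51.        ] slot floor pts 121 centre [463.49230178  61.64744959] line pt [463.4923   61.64745] yaw 2.8977013
[184, 142, 117, 111, 102, 94, 92, 91, 92, 92, 89, 64, 25, 13, 13, 12, 14, 13, 13, 14, 15, 14, 14, 14, 14, 14, 12, 14, 14, 17]
lid edge y 15253 ((481.85174560546875, 150.7764129638672), (248.39682006835938, 102.76793670654297), 86.03290557861328) 40.8190068736343
mark 0 nan nan [nan nan nan]
mark 0 nan nan [nan nan nan]
[55, 67, 73, 77, 77, 75, 75, 74, 75, 75, 73, 57, 22, 12, 14, 13, 12, 12, 10, 12, 12, 13, 11, 15, 12, 11, 13, 11, 12, 13]
<stdin>:13: RuntimeWarning: Mean of empty slice.
  ret = ret.dtype.type(ret / rcount)
```

```bash
python3 - <<'E'
from h import *
from scipy.spatial.transform import Rotation as Ro
for n,tcp,q in(("w2",[436.4,-237,170.8],[-.0003,.99928,.0379,-.0004]),("w3",[499.6,60.43,170],[-.0014,.0344,.9994,-.0001])):
    a=dict(np.load(n+".npz"));g=cv2.cvtColor(a["img"],cv2.COLOR_BGR2GRAY).astype(int)
    R=Ro.from_quat(q,scalar_first=True).as_matrix()
    for r in(212,218):
        x=np.where(g[r,245:280]<30)[0]+245
        p=cast(a,[[(x[0]+x[-1])/2,r],[x[0]-.5,r],[x[-1]+.5,r],[262,206.7]],206.5);print(n,r,x[0],x[-1],((p-tcp)@R).round(1)[:,:2].tolist())
E
```

```text
w2 212 252 270 [[26.9, 0.2], [26.9, -5.2], [26.9, 5.6], [30.1, 0.8]]
w2 218 251 271 [[23.3, 0.2], [23.3, -5.8], [23.3, 6.2], [30.1, 0.8]]
w3 212 252 270 [[29.5, 0.1], [29.5, -5.2], [29.5, 5.4], [32.6, 0.7]]
w3 218 251 271 [[25.9, 0.1], [25.9, -5.8], [25.9, 6.0], [32.6, 0.7]]
```

```bash
python3 drive.py '[[12,0,5,0,0,0.08],[25,-1,10,0,0,0.175],[37,-1,20,0,0,0.175],[37,-1,35,0,0,0.175],[37,-1,48,0,0,0.175],[37,-1,54,0,0,0.175],[37,-1,54,0,0,0.175],[37,-1,54,0,0,0.175]]'
python3 - <<'E'
from h import *
a=eyes.snapshot("wrist");s=robot.sense();print(s["eef_pos"],s["ee_rot"],s["contact_force"])
np.savez("w4.npz",**a);cv2.imwrite("pics/w4.png",cv2.resize(a["img"][130:290,160:370],None,fx=3.5,fy=3.5,interpolation=2))
E
```

```text
t: 6.08
eef_pos: [463.4, 61.9, 117.4]
ee_rot: [-0.0, 0.12, 0.993, -0.0]
contact_force: [0.4, -0.1, -1.8]
opening: 13.8
grip_force: 30.0
[463.89959562  61.87589065 118.11136599] [4.80175104e-04 1.20333056e-01 9.92733461e-01 2.21098171e-05] [-0.00416962 -0.22351018 -1.45287726]
```

View pics/w4.png

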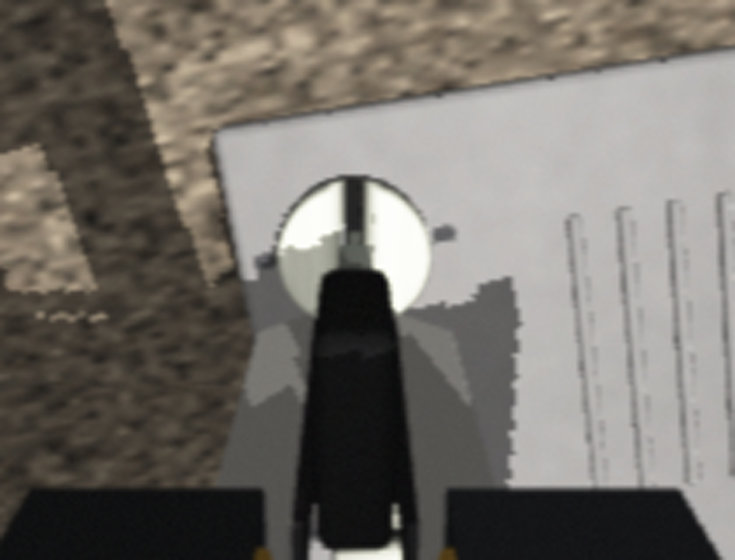

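The blade is directly over the slot: slot and handle are both at column ~354 of the crop and parallel. Now I insert it.

```bash
python3 drive.py '[[0,0,4,0,0,0],[0,0,8,0,0,0],[0,0,12,0,0,0],[0,0,15,0,0,0],[0,0,17,0,0,0],[0,0,19,0,0,0],[0,0,20,0,0,0],[0,0,20,0,0,0],[0,0,20,0,0,0]]'; python3 -c "
from h import *
s=robot.sense();print(s['eef_pos'],s['contact_force'],s['ft_torque'])"
```

```text
t: 6.88
eef_pos: [463.5, 61.8, 97.5]
ee_rot: [0.0, 0.12, 0.993, -0.0]
contact_force: [-0.4, 0.4, -0.8]
opening: 13.9
grip_force: 30.0
[463.46318559  61.8478761   97.47137872] [-0.41644239  0.37524819 -0.75547404] [ 0.03895956 -0.12277614 -0.01092134]
```

```bash
python3 drive.py '[[0,0,1,0,0,0.1],[0,0,1,0,0,0.2],[0,0,1,0,0,0.3],[0,0,1,0,0,0.4],[0,0,1,0,0,0.5],[0,0,1,0,0,0.6],[0,0,1,0,0,0.7],[0,0,1,0,0,0.7]]'; python3 drive.py '[[0,0,0,0,0,0.1],[0,0,0,0,0,0.2],[0,0,0,0,0,0.3],[0,0,0,0,0,0.4],[0,0,0,0,0,0.5],[0,0,0,0,0,0.6],[0,0,0,0,0,0.7],[0,0,0,0,0,0.7]]'; python3 -c "
from h import *
s=robot.sense();print(s['eef_pos'],s['ee_rot'],s['contact_force'],s['ft_torque'])"
```

```text
t: 7.55
eef_pos: [463.8, 61.9, 96.7]
ee_rot: [0.0, 0.454, 0.891, 0.0]
contact_force: [-0.2, 0.4, -1.0]
opening: 13.7
grip_force: 30.0
t: 8.22
eef_pos: [464.2, 62.0, 96.8]
ee_rot: [0.001, 0.731, 0.682, 0.001]
contact_force: [2.0, 0.1, -1.4]
opening: 13.8
grip_force: 30.0
[464.19207254  62.0030244   96.78803265] [6.15203293e-04 7.31099811e-01 6.82269769e-01 8.06228281e-04] [ 1.96411427  0.12983489 -1.39786195] [ 0.06842541 -0.49875854 -0.019137  ]
```

```bash
python3 drive.py '[[0,0,0,0,0,0.04],[0,0,0,0,0,0.08],[0,0,0,0,0,0.12],[0,0,0,0,0,0.12],[0,0,0,0,0,0.12]]'; python3 -c "
from h import *
s=robot.sense();print(s['eef_pos'],s['ee_rot'],s['contact_force'],s['ft_torque'])"
```

```text
t: 8.63
eef_pos: [464.2, 62.0, 96.8]
ee_rot: [0.001, 0.77, 0.638, 0.001]
contact_force: [3.4, -0.1, -1.8]
opening: 13.9
grip_force: 30.0
[464.24929691  61.95715905  96.80996035] [6.10748266e-04 7.69792028e-01 6.38293922e-01 8.54337826e-04] [ 3.44423399 -0.09694866 -1.77871029] [ 0.12380917 -0.7501722   0.10714128]
```

```bash
python3 drive.py '[[0,0,0,0,0,0.03],[0,0,0,0,0,0.06],[0,0,0,0,0,0.06],[0,0,0,0,0,0.06]]'; python3 -c "
from h import *
s=robot.sense();print(s['eef_pos'],s['ee_rot'],s['contact_force'],s['ft_torque'])"
```

```text
t: 8.97
eef_pos: [464.2, 61.9, 96.8]
ee_rot: [0.001, 0.789, 0.614, 0.001]
contact_force: [3.4, 0.6, -1.9]
opening: 13.7
grip_force: 30.0
[464.24703256  61.91437003  96.79216369] [6.44304963e-04 7.88925292e-01 6.14488211e-01 8.40459967e-04] [ 3.38191746  0.59980424 -1.93747172] [ 0.13310147 -0.97286046  0.21000273]
```

The moment has risen well above friction, so the lock is at its stop. I'll ease back to mid-play, lift and check.

```bash
python3 drive.py '[[0,0,0,0,0,-0.06],[0,0,0,0,0,-0.11],[0,0,-4,0,0,-0.11],[0,0,-10,0,0,-0.11],[0,0,-20,0,0,-0.11],[0,0,-35,0,0,-0.11],[0,0,-55,0,0,-0.11],[0,0,-75,0,0,-0.11],[-30,0,-75,0,0,-0.11],[-45,0,-75,0,0,-0.11],[-45,0,-75,0,0,-0.11]]'; python3 - <<'E'
from lock import *
a=eyes.snapshot("wrist");s=robot.sense();print(s["eef_pos"],s["ee_rot"],s["joints"])
np.savez("w5.npz",**a);cv2.imwrite("pics/w5.png",a["img"])
E
```

```text
t: 9.88
eef_pos: [451.7, 16.3, 173.0]
ee_rot: [0.001, 0.756, 0.655, -0.0]
contact_force: [-0.2, 0.6, -1.3]
opening: 13.8
grip_force: 30.0
[451.86215894  17.55239198 172.51900801] [1.14110735e-04 7.55634548e-01 6.54993441e-01 9.52526567e-05] [-8.66518577e-02 -1.24503226e-01  1.64406199e+00 -2.21271747e-05
  1.62173743e+00  5.57954398e-02]
```

View pics/w5.png

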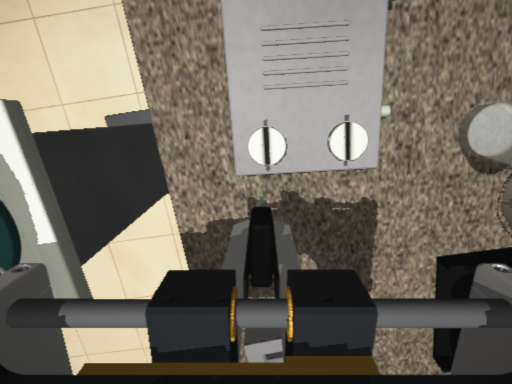

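The turned lock at (267,145) now lines up with its marks at (265,122) and (268,168), matching its neighbour. Next I carry the key back over the holder.

```bash
python3 - <<'E'
from lock import *
a=dict(np.load("w5.npz"));lock(a,(120,172,242,292));lock(a,(115,168,325,372))
E
python3 drive.py '[[-20,2,0,0,0,0.1],[-45,4,0,0,0,0.22],[-70,6,0,0,0,0.34],[-95,8,0,0,0,0.46],[-120,10,0,0,0,0.58],[-145,12,0,0,0,0.7],[-170,14,0,0,0,0.82],[-195,16,0,0,0,0.94],[-220,18,0,0,0,1.06],[-240,20,0,0,0,1.18],[-254,21,0,0,0,1.3],[-254,21,0,0,0,1.352]]'
python3 drive.py '[[0,0,0,0,0,0],[0,0,0,0,0,0],[0,0,0,0,0,0]]'; python3 -c "
from h import *
s=robot.sense();print(s['eef_pos'],s['ee_rot'],s['contact_force'])"
```

```text
ellipse ((266.2971496582031, 145.865966796875), (36.58563232421875, 37.09041976928711), 16.316556930541992)
disc [463.003158    62.11286194  51.        ] slot floor pts 132 centre [462.91945841  61.19931973] line pt [462.91946   61.199318] yaw 1.4762423
ellipse ((348.63336181640625, 141.09329223632812), (35.61390686035156, 38.62035369873047), 47.47039031982422)
disc [552.91884801  54.45995254  51.        ] slot floor pts 122 centre [554.06110269  53.25264446] line pt [554.0611    53.252644] yaw 1.5151771
t: 10.93
eef_pos: [437.5, -237.9, 171.3]
ee_rot: [0.0, 0.999, 0.036, -0.001]
contact_force: [0.1, 0.0, -1.3]
opening: 14.1
grip_force: 30.0
t: 11.18
eef_pos: [437.8, -235.3, 171.5]
ee_rot: [-0.0, 0.999, 0.04, -0.0]
contact_force: [1.3, -0.8, -1.4]
opening: 13.8
grip_force: 30.0
[ 437.8434038  -235.33649942  171.50550902] [-2.89426724e-04  9.99180048e-01  4.04862673e-02 -9.74586955e-05] [ 1.27539548 -0.8421177  -1.43971555]
```

```bash
python3 drive.py '[[-1,2,30,0,0,0],[-1,2,50,0,0,0],[-1,2,65,0,0,0],[-1,2,65,0,0,0],[-1,2,65,0,0,0],[-1,2,65,0,0,0]]'; python3 drive.py '[[0,0,0,0,0,0]]';python3 -c "
from h import *
s=robot.sense();print(s['eef_pos'],s['ee_rot'],s['contact_force'])
a=eyes.snapshot('wrist');cv2.imwrite('pics/w6.png',cv2.resize(a['img'][130:290,160:370],None,fx=3.5,fy=3.5,interpolation=2))"
```

```text
t: 11.68
eef_pos: [437.6, -238.3, 107.8]
ee_rot: [0.001, 0.999, 0.04, 0.001]
contact_force: [-0.5, -0.0, -0.3]
opening: 14.2
grip_force: 30.0
t: 11.77
eef_pos: [437.9, -238.6, 108.3]
ee_rot: [0.001, 0.999, 0.04, 0.001]
contact_force: [-0.1, -0.0, -0.4]
opening: 13.7
grip_force: 30.0
[ 437.85513698 -238.63400119  108.31797445] [0.00100642 0.99920921 0.03972682 0.00131394] [-0.11522188 -0.04705013 -0.36056551]
```

View pics/w6.png

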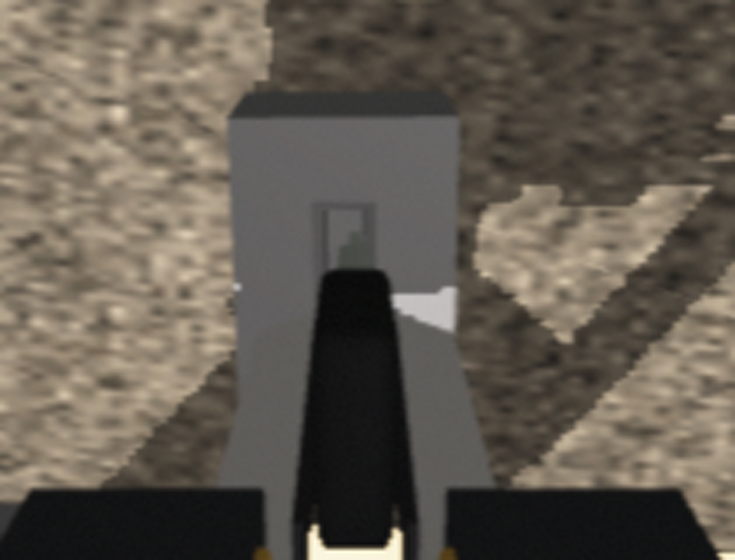

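The pocket is at column ~345 and the key at ~354, so the key is about 2 mm too far right, which agrees with the pose reading. I'll shift it and lower.

```bash
python3 drive.py '[[-1,-1.7,0,0,0,0],[-1,-1.7,5,0,0,0],[-1,-1.7,12,0,0,0],[-1,-1.7,18,0,0,0],[-1,-1.7,23,0,0,0],[-1,-1.7,26,0,0,0],[-1,-1.7,26,0,0,0]]';python3 -c "
from h import *
s=robot.sense();print(s['eef_pos'],s['ee_rot'],s['contact_force'],s['ft_torque'])"
```

```text
t: 12.4
eef_pos: [435.6, -236.3, 79.3]
ee_rot: [-0.001, 0.999, 0.039, -0.0]
contact_force: [1.8, 0.3, -1.8]
opening: 13.8
grip_force: 30.0
[ 435.58724014 -236.29290076   79.34013071] [-5.10021813e-04  9.99224785e-01  3.93640725e-02 -1.97039479e-04] [ 1.8014823   0.34876121 -1.75111473] [ 0.03823391 -0.28094846  0.01280122]
```

```bash
python3 drive.py '[[1,0,4,0,0,0],[1,0,8,0,0,0],[1,0,12,0,0,0],[1,0,15,0,0,0],[1,0,16,0,0,0],[1,0,17,0,0,0],[1,0,17,0,0,0],[1,0,17,0,0,0]]';python3 -c "
from h import *
s=robot.sense();print(s['eef_pos'],s['ee_rot'],s['contact_force'],s['ft_torque'])"
```

```text
t: 13.07
eef_pos: [436.7, -236.7, 63.6]
ee_rot: [0.0, 0.999, 0.039, 0.0]
contact_force: [-1.0, -0.4, -1.3]
opening: 13.9
grip_force: 30.0
[ 436.71015452 -236.65929792   63.63110634] [1.47941815e-04 9.99224439e-01 3.93762915e-02 7.60770123e-05] [-1.0080403  -0.35731113 -1.25896292] [ 0.0634994  -0.00595747  0.0496358 ]
```

```bash
python3 drive.py '[[0,0,1,0,0,0],[0,0,1,0,0,0]]'; python3 drive.py '[[0,0,0,0,0,0],[0,0,0,0,0,0],[0,0,0,0,0,0],[0,0,0,0,0,0],[0,0,0,0,0,0],[0,0,0,0,0,0]]' 45; python3 drive.py '[[0,0,-10,0,0,0],[0,0,-30,0,0,0],[0,0,-60,0,0,0],[0,0,-90,0,0,0],[0,0,-120,0,0,0],[0,0,-150,0,0,0],[0,0,-180,0,0,0],[0,0,-180,0,0,0],[0,0,-180,0,0,0],[0,0,-180,0,0,0]]'
python3 - <<'E'
from h import *
a=eyes.snapshot("wrist");cv2.imwrite("pics/w7.png",cv2.resize(a["img"][130:210,220:310],None,fx=6,fy=6,interpolation=2));P=cloud(a)
g=cv2.cvtColor(a["img"],cv2.COLOR_BGR2GRAY);m=np.zeros(g.shape,np.uint8);m[140:206,240:292]=g[140:206,240:292]<35
print(cv2.connectedComponentsWithStats(m)[2:]);ys,xs=np.where(m>0);k=(a["range_z"][ys,xs]>0);print(np.percentile(P[ys[k],xs[k],2],[50,80,95]))
w=dict(np.load("w1.npz"));Q=cloud(w);g=cv2.cvtColor(w["img"],cv2.COLOR_BGR2GRAY);m[:]=0;m[140:206,240:292]=g[140:206,240:292]<35;ys,xs=np.where(m>0);print(np.percentile(Q[ys,xs,2],[50,80,95]))
E
```

```text
t: 13.23
eef_pos: [436.7, -236.6, 62.6]
ee_rot: [0.0, 0.999, 0.039, 0.0]
contact_force: [-0.2, -0.5, -0.9]
opening: 13.4
grip_force: 30.0
t: 13.73
eef_pos: [436.7, -236.6, 62.6]
ee_rot: [0.0, 0.999, 0.039, 0.0]
contact_force: [-0.1, -0.1, -0.1]
opening: 44.5
grip_force: 0.0
t: 14.57
eef_pos: [436.4, -236.4, 242.2]
ee_rot: [-0.0, 0.999, 0.039, -0.0]
contact_force: [0.1, -0.1, -0.7]
opening: 44.9
grip_force: 0.0
(array([[     0,      0,    512,    384, 196230],
       [   256,    162,     11,     37,    378]], dtype=int32), array([[255.48945115, 191.52143403],
       [260.97619048, 180.37301587]]))
[ 98.51189323  99.32148988 100.00831139]
[ 98.59359751  99.34827264 100.05587883]
```

View pics/w7.png

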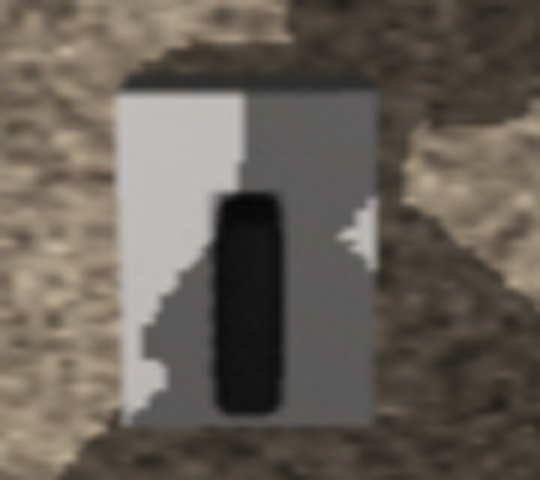

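The key stands upright in the holder, handle at (248,305) in the crop, at the same height as at the start. I'm handing in.

```bash
python3 -c "
from bench import robot, eyes, hand_in
print(hand_in())"
```

```text
the job is handed in; nothing more can be done
None
```

I turned the undone lock to its stop with the key, so all four locks should be locked; the key is back upright and fully down in its holder, and the job is handed in (no verdict was shown).

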